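Set the month dial on the coffee canister

ROBOT

A 6-joint arm with a two-finger parallel gripper is mounted at the origin on the work surface. World frame = base frame: x ahead of the robot, y to its left, z up, the work surface at z = 0. Lengths are in m, angles in degrees, forces in N, time in s.
With the tool pointing down it reaches from about 0.25 to 0.725 m from the base axis. Payload 9.7 kg.
Tool frame: the origin (TCP) lies between the finger pads; the fingertips stand 11 mm ahead of it and the grasp point (between the pads) lies 8 mm behind it; z points along the fingers, y is the direction in which the jaws open and shut (so a half turn about z gives the same grasp; the last joint's range is limited). The gripper opens to 85 mm and grips with 20 to 120 N. Pads are 22 mm wide; open, the fingers measure 114 mm over their backs; the gripper's body (76 mm by 85 mm) begins 54 mm behind the grasp point. The pads swing forward as they close: fully open they stand 13 mm farther back than shut.
Start: joints at [-69.557, 4.979, 10.078, 95.1, 0, 90], TCP at [0.192, -0.515, 0.242] pointing down, gripper open.
Joint ranges: [-179.16, 179.16], [-48.56, 103.87], [-65.8, 70.77], [-126.05, 130.52], [-82.76, 87.17], [-180, 180]. Speed limits (degrees/s): [127.2, 127.2, 147.25, 180, 180, 180].

INTERFACE

Orientations are given as [roll, pitch, yaw] about the fixed x, y, z axes, in that order (R = Rz(yaw) Ry(pitch) Rx(roll)).
In Python, from workcell import bot gives the robot as it stands.
- The arm moves only by the tool play_rows, never from a script. Its argument "targets" is a list of rows, each an object of numbers: "fingers": the gripper command: -1 is shut, 1 is fully open, values between are in proportion; "x", "y", "z": the shift along the tool's x, y, z in m; "wx", "wy", "wz": the turn, a rotation vector about the tool's x, y, z in degrees. In form: [{"fingers": .., "x": .., "y": .., "z": .., "wx": .., "wy": .., "wz": ..}, ...]. A call has 1 to 20 rows; each row is the pose to reach, as a shift and turn from the pose commanded when the call began, along the tool's axes at that moment; what a row does not reach only later rows make up. A row lasts 1/12 s, in which the tool goes at most 41.7 mm and 7.16 degrees, less where a joint would pass 70% of its speed; a pose out of reach is approached as far as the arm can. A call with a gripper value outside its range is refused whole. The fingers move at their own pace and stop on an object; "grip_force" is the grip in N (left out, the last holds). Time passes only in rows, so rows that repeat a pose let the fingers close. It gives the time, the measured TCP pose, the force and the opening at its end, in the units of the state.
- bot.get_obs(): the state, without advancing time (a new reading comes with each control period).
- bot.camera(name): name is "scene" or "top" or "wrist"; returns (picture, depth): 420x560x3 uint8, blue, green, red; 420x560 float32, m along the optical axis (not along the pixel's ray), 0 where there is no reading.
- bot.get_calibration(name): a dict with "fx", "fy", "cx", "cy" (pixels), "camera_from_world" (4x4, takes a point from world to camera coordinates). Camera axes: x right, y down, z forward; pixel columns grow to the right and rows downward; lengths in m; the calibration is good to about 2 mm. The wrist camera is an equidistant fisheye: a pixel r from the principal point sees the ray r / f radians off the axis. A picture is of the moment at which its call begins: read the wrist's pose just before it. get_calibration takes no time and is no camera call; for the wrist camera it gives the pose at the moment of the call.
- bot.job_done(): hands the job in, once; it reports no verdict.
Trained networks look in the newest picture that a camera, given by its name, has taken for a name from the list of things; names that differ only in an ending like _2 or _b are one class to them, and where a whole thing is asked for, a point or a joint stands for the part that bears it (a point fixed in the world has none). Each returns a list of dicts, best first, with "confidence" (0 to 1); they miss things now and then, are a little off and sometimes report something else, mostly with a low value. They report only what shows in the picture. A call takes as long as a camera call. They do not tell look-alikes from the thing itself.
- bot.look_for(query, camera): "extent" ([left, top, right, bottom] in pixels, round what is visible of it).
- bot.outline_of(query, camera): "region" (420x560 bool, what is visible of it) and "extent" ([left, top, right, bottom] in pixels, round what is visible of it).
- bot.place_of(query, camera): "point" ([row, column] in pixels: a listed point, or the origin of a listed thing).
The state is a dict: "time": time; "q": joint angles; "qd": joint speeds; "joint_efforts": joint torques, N m; "ee_pos": TCP position; "tcp_rot": TCP orientation; "wrist_force": force on the tool from outside, world axes, zero at the start; "torque": the same for the moment, N m; "opening": finger opening in m.
Only numpy, scipy, OpenCV 4.12 (cv2) and the standard library are available. Lean on these libraries where they do the work, as an engineer would, in place of code of your own. Each camera call takes 0.05 s, during which the arm holds its last target.

TASK

The steel coffee canister has just been refilled for January, but the month dial on its lid still stands a few clicks short. With a fingertip against the lugs on the dial's rim, flick it forward (clockwise seen from above) until its arrow points at the long mark on the lid, and leave it settled in that click. Be gentle: lift and carry nothing, keep the canister standing where it is, and leave the cooker, jar, spoon and ladle alone.

Things in the scene. Friction and masses are not known exactly. Their poses are not given: they have to be found in the camera images.
- canister: Loose upright brushed-steel coffee canister, about 1.4 kg, 128 mm in diameter. Its clamped flat lid is 136 mm across, its top face 148 mm above the underside. Origin: centre of the underside, on the axis of can, lid and dial; z up, +x points to the long mark on the lid. Clasp (+x side) and lid hinge (-x side) reach 74 mm from the axis below the lid's top. 5 N sideways at the lid can shift it.
- dial_hub (a point): Centre of the top face of the black month dial, which turns flat on the lid about the canister's axis, 149 to 167 mm above the canister's underside. Hub of 30 mm radius; on its rim six equal lugs 60 degrees apart, 10 mm wide, straight-sided out to 43 mm from the axis, then rounded to 48 mm; some 30 mm of free gap between lugs. Turns with the dial: x runs along the arrow.
- dial (a joint): Dial angle, rad: 0 with the arrow at the long mark, growing clockwise seen from above (arrow bearing = canister's +x minus this). 12 clicks a turn, one per mark (0.524 rad), no end stops, turns both ways. Starts 2, 3 or 4 clicks short (-1.05, -1.57 or -2.09). About 0.6 N on a lug moves it; past half-way (0.26 rad) a spring draws it into the next click, without coasting further.
- arrow_tip (a point): Tip of the bright metal arrow inlaid in the dial's top: it runs from the centre out along one of the lugs to its end, 48 mm from the axis, 167 mm above the canister's underside.
- long_mark (a point): Middle of the long flat black bar (15 mm long radially, 8 mm wide; January) on the lid's top face, 59 mm from the canister's axis, 148 mm above its underside. Eleven black dots (4 mm) for the other months complete the circle like a clock face, 30 degrees apart.
- cooker: Bystander: empty open steel pressure cooker, 224 mm across the rim, 130 mm high, black handle reaching 260 mm from its axis along its -y, short grip along +y. Origin: centre of the underside.
- jar: Bystander: glass storage jar with a stopper, 96 mm in diameter, 165 mm high. Origin: centre of the underside.
- spoon: Bystander: wooden spoon, 270 mm long, lying flat. Origin: underside, near the middle.
- ladle: Bystander: red plastic ladle lying on the counter, bowl 86 mm across and 30 mm high, handle reaching 260 mm along its -y. Origin: underside of the bowl.
Not all that is in view belongs to the job. Of the things shaped like the canister, the steel one is meant.

How it is judged:
By the outcome, as a careful person would: the job done as asked, in the order asked, and still so for the second after the job is handed in, with the robot touching nothing.
It also fails if it takes over 51 s, if anything falls off the work surface, if the arm or the gripper's body presses on something with over 40 N, if the wrist force passes 120 N, or if a joint passes its speed limit or range.

## Working session

There is one attempt and no reset: what is moved stays moved. The work goes in short steps, Python scripts to look and compute and a tool call to move; the robot and the scene stay as the last step left them, time stands still between calls to the robot, and variables do not carry over. Pictures are saved under pics/ and viewed, and the job is handed in when it is done.

Besides the shell and the picture viewer there is one more tool, called after "Emit:" as name(argument=value, ...) on one line, values as JSON. play_rows: Moves the arm, as the interface text tells. Its arguments: {"type":"object","properties":{"targets":{"type":"array","items":{"type":"object","properties":{"fingers":{"type":"number"},"x":{"type":"number"},"y":{"type":"number"},"z":{"type":"number"},"wx":{"type":"number"},"wy":{"type":"number"},"wz":{"type":"number"}}}},"grip_force":{"type":"number"}},"required":["targets"]}

```bash
mkdir -p pics; ls; python3 - <<'E'
from workcell import bot
import cv2
print(bot.get_obs())
for c in ["scene","top","wrist"]:
    im,d=bot.camera(c); cv2.imwrite(f"pics/{c}0.png",im)
    k=bot.get_calibration(c); print(c,k)
    for q in ["canister","dial_hub","arrow_tip","long_mark"]:
        try: print(q,[(r["confidence"],r["point"]) for r in bot.place_of(q,c)])
        except Exception as e: print(q,e)
E
```

```text
pics
{'time': 0.0, 'q': array([-6.95584415e+01,  5.01208694e+00,  1.00349248e+01,  9.50992405e+01,
       -1.95077604e-03,  8.99985004e+01]), 'qd': array([-0.01035923, -0.02309607, -0.00955493, -0.08054897, -0.06140022,
        0.02141403]), 'joint_efforts': array([-3.77002332e-03, -5.20387924e+01,  4.64802432e+01,  1.64225459e-02,
       -1.71586371e-04,  7.21016505e-06]), 'ee_pos': array([ 0.192007  , -0.51517398,  0.2415778 ]), 'tcp_rot': array([-1.79923597e+02,  1.94877467e-03,  2.04430607e+01]), 'wrist_force': array([ 0.27310277,  0.64148996, -0.35968573]), 'torque': array([-0.01752808,  0.01579745, -0.01426384]), 'opening': 0.08516518964201646}
scene {'fx': 483.4647669701625, 'fy': 483.4647669701625, 'cx': 275.81374603049176, 'cy': 209.71233543815694, 'camera_from_world': array([[-0.93077144,  0.36556256, -0.00534266,  0.56110163],
       [ 0.34724124,  0.87936133, -0.32580236, -0.15240728],
       [-0.11440302, -0.30510272, -0.9454228 ,  1.34483802],
       [ 0.        ,  0.        ,  0.        ,  1.        ]])}
canister [(0.94, [169.2, 167.3]), (0.58, [229.1, 260.8]), (0.58, 
[... 787 characters left out ...]
.6, 181.7])]
arrow_tip [(0.9, [126.3, 393.4]), (0.78, [190.6, 265.4]), (0.57, [193.1, 185.0])]
long_mark [(0.87, [194.4, 189.3]), (0.75, [125.1, 398.2]), (0.73, [172.7, 264.9])]
wrist {'fx': 325.19226210127806, 'fy': 325.19226210127806, 'cx': 280.78252976054847, 'cy': 211.7994811207828, 'camera_from_world': array([[ 3.49247238e-01, -9.37030534e-01, -3.80616279e-04,
        -5.49555065e-01],
       [-8.96963168e-01, -3.34430903e-01,  2.89159206e-01,
        -3.70486249e-02],
       [-2.71078295e-01, -1.00646655e-01, -9.57280945e-01,
         3.79129244e-01],
       [ 0.00000000e+00,  0.00000000e+00,  0.00000000e+00,
         1.00000000e+00]])}
canister []
dial_hub []
arrow_tip []
long_mark []
```

View pics/scene0.png

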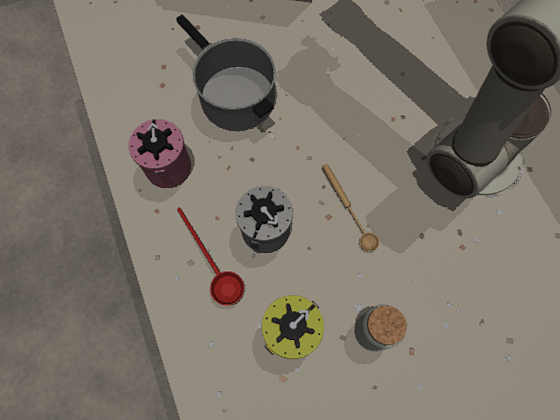

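View pics/top0.png

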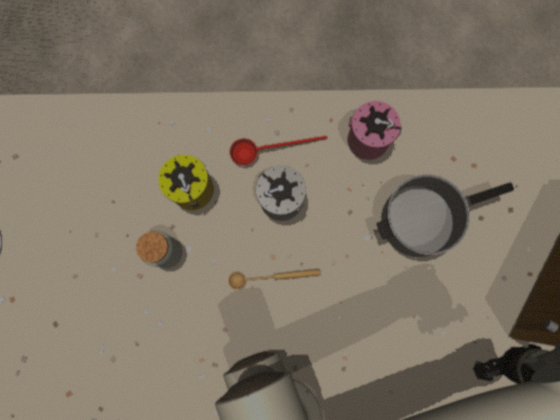

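Three look-alikes (scene col,row): pink (156,142), grey steel (264,212), yellow (293,326). The grey one is the brushed-steel canister. I'll confirm it in an enlarged crop.

```bash
python3 - <<'E'
import cv2,numpy as np
a=cv2.imread("pics/scene0.png")[170:260,220:310]; b=cv2.imread("pics/top0.png")[150:240,236:326]
cv2.imwrite("pics/crop0.png",cv2.resize(np.hstack([a,b]),(800,400),interpolation=cv2.INTER_CUBIC))
E
cat > h.py <<'E'
import numpy as np
from workcell import bot
def pix2plane(k,u,v,z):
    T=k["camera_from_world"];R=T[:3,:3];t=T[:3,3]
    d=R.T@np.array([(u-k["cx"])/k["fx"],(v-k["cy"])/k["fy"],1]);c=-R.T@t
    return c+d*(z-c[2])/d[2]
E
python3 - <<'E'
from h import *
P={"top":dict(hub=(281.2,186.2,.167),tip=(265.4,190.6,.167),mark=(264.9,172.7,.148)),
"scene":dict(hub=(262.6,208.4,.167),tip=(277,224.1,.167),mark=(254.6,235.2,.148))}
for c in P:
    k=bot.get_calibration(c)
    for n,(u,v,z) in P[c].items(): print(c,n,pix2plane(k,u,v,z).round(4))
E
```

```text
top hub [ 0.6311 -0.0158  0.167 ]
top tip [0.6196 0.0265 0.167 ]
top mark [0.6739 0.0285 0.148 ]
scene hub [ 0.6283 -0.0164  0.167 ]
scene tip [0.6112 0.0313 0.167 ]
scene mark [0.6672 0.0318 0.148 ]
```

View pics/crop0.png

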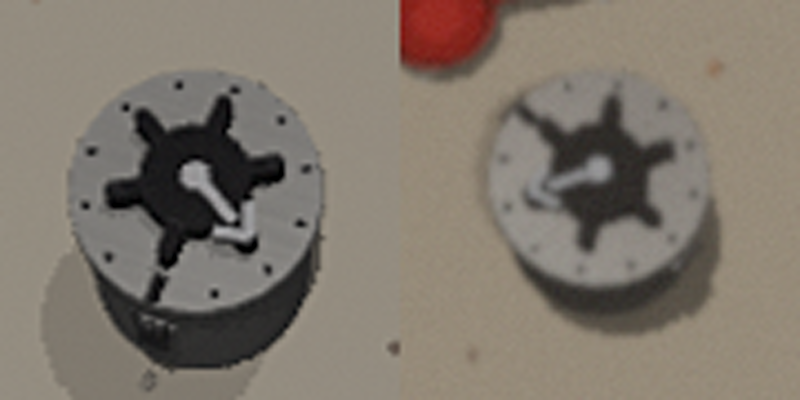

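The crop shows the lone steel canister. Its arrow, at roughly 107° bearing in world, is 60° counter-clockwise of the long mark at roughly 48°, so it is 2 clicks short. 

My plan is to straddle the dial with both fingertips in opposite gaps and rotate the tool clockwise, which gives a pure couple with no side load. First I'll go above it and refine the pose with the wrist camera.

Emit:
play_rows(targets=[{"fingers": 1, "x": 0.0, "y": 0, "z": -0.058, "wz": 0}, {"fingers": 0.8, "x": 0.0, "y": 0, "z": -0.058, "wz": 0}, {"fingers": 0.8, "x": 0.585, "y": -0.315, "z": -0.058, "wz": -87}, {"fingers": 0.8, "x": 0.585, "y": -0.315, "z": -0.058, "wz": -87}, {"fingers": 0.8, "x": 0.585, "y": -0.315, "z": -0.058, "wz": -87}, {"fingers": 0.8, "x": 0.585, "y": -0.315, "z": -0.058, "wz": -87}, {"fingers": 0.8, "x": 0.585, "y": -0.315, "z": -0.058, "wz": -87}, {"fingers": 0.8, "x": 0.585, "y": -0.315, "z": -0.058, "wz": -87}, {"fingers": 0.8, "x": 0.585, "y": -0.315, "z": -0.058, "wz": -87}, {"fingers": 0.8, "x": 0.585, "y": -0.315, "z": -0.058, "wz": -87}, {"fingers": 0.8, "x": 0.585, "y": -0.315, "z": -0.058, "wz": -87}, {"fingers": 0.8, "x": 0.585, "y": -0.315, "z": -0.058, "wz": -87}, {"fingers": 0.8, "x": 0.585, "y": -0.315, "z": -0.058, "wz": -87}, {"fingers": 0.8, "x": 0.585, "y": -0.315, "z": -0.058, "wz": -87}, {"fingers": 0.8, "x": 0.585, "y": -0.315, "z": -0.058, "wz": -87}, {"fingers": 0.8, "x": 0.585, "y": -0.315, "z": -0.058, "wz": -87}, {"fingers": 0.8, "x": 0.585, "y": -0.315, "z": -0.058, "wz": -87}, {"fingers": 0.8, "x": 0.585, "y": -0.315, "z": -0.058, "wz": -87}, {"fingers": 0.8, "x": 0.585, "y": -0.315, "z": -0.058, "wz": -87}, {"fingers": 0.8, "x": 0.585, "y": -0.315, "z": -0.058, "wz": -87}])

```text
$.targets[0]: bad value
```

Emit:
play_rows(targets=[{"fingers": 0.8, "x": 0, "y": 0, "z": 0}, {"fingers": 0.8, "x": 0, "y": 0, "z": 0}, {"fingers": 0.8, "x": 0, "y": 0, "z": 0}])

```text
$.targets[0]: bad value
```

```bash
python3 - <<'E'
from h import *
import cv2
o=bot.get_obs();print(o["time"],o["ee_pos"],o["tcp_rot"],o["opening"],o["q"])
im,d=bot.camera("wrist");cv2.imwrite("pics/wrist1.png",im)
k=bot.get_calibration("wrist");np.savez("w1.npz",**k)
T=k["camera_from_world"];R=T[:3,:3];c=-R.T@T[:3,3];print("cam",c,R[2])
for q,z in [("dial_hub",.167),("arrow_tip",.167),("long_mark",.148)]:
    for r in bot.place_of(q,"wrist"):
        v,u=r["point"];dx=(u-k["cx"])/k["fx"];dy=(v-k["cy"])/k["fx"];t=np.hypot(dx,dy)
        ray=R.T@np.array([np.sin(t)*dx/t,np.sin(t)*dy/t,np.cos(t)])
        print(q,r["confidence"],r["point"],(c+ray*(z-c[2])/ray[2]).round(4))
E
```

```text
0.75 [ 0.19211711 -0.51536059  0.24229481] [ 1.79998951e+02 -6.82020712e-04  2.04438464e+01] 0.08518291406571901 [-6.95557945e+01  4.97904595e+00  1.00795609e+01  9.50994656e+01
  6.82014136e-04  9.00003591e+01]
cam [ 0.26147322 -0.48918246  0.37345843] [-0.27106463 -0.10068339 -0.95728095]
```

View pics/wrist1.png

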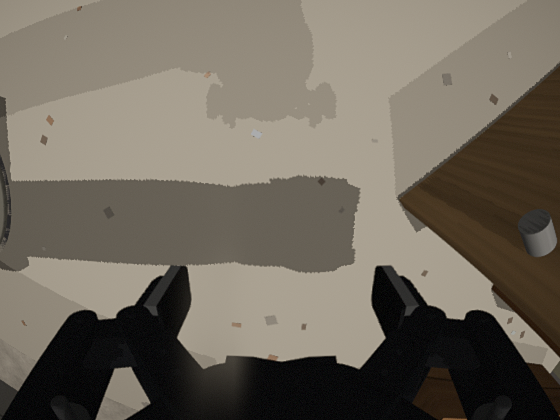

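Every row needs all seven keys, so I'm resending it.

Emit:
play_rows(targets=[{"fingers": 1, "x": 0, "y": 0, "z": -0.058, "wx": 0, "wy": 0, "wz": 0}, {"fingers": 0.8, "x": 0, "y": 0, "z": -0.058, "wx": 0, "wy": 0, "wz": 0}, {"fingers": 0.8, "x": 0.585, "y": -0.315, "z": -0.058, "wx": 0, "wy": 0, "wz": -87}, {"fingers": 0.8, "x": 0.585, "y": -0.315, "z": -0.058, "wx": 0, "wy": 0, "wz": -87}, {"fingers": 0.8, "x": 0.585, "y": -0.315, "z": -0.058, "wx": 0, "wy": 0, "wz": -87}, {"fingers": 0.8, "x": 0.585, "y": -0.315, "z": -0.058, "wx": 0, "wy": 0, "wz": -87}, {"fingers": 0.8, "x": 0.585, "y": -0.315, "z": -0.058, "wx": 0, "wy": 0, "wz": -87}, {"fingers": 0.8, "x": 0.585, "y": -0.315, "z": -0.058, "wx": 0, "wy": 0, "wz": -87}, {"fingers": 0.8, "x": 0.585, "y": -0.315, "z": -0.058, "wx": 0, "wy": 0, "wz": -87}, {"fingers": 0.8, "x": 0.585, "y": -0.315, "z": -0.058, "wx": 0, "wy": 0, "wz": -87}, {"fingers": 0.8, "x": 0.585, "y": -0.315, "z": -0.058, "wx": 0, "wy": 0, "wz": -87}, {"fingers": 0.8, "x": 0.585, "y": -0.315, "z": -0.058, "wx": 0, "wy": 0, "wz": -87}, {"fingers": 0.8, "x": 0.585, "y": -0.315, "z": -0.058, "wx": 0, "wy": 0, "wz": -87}, {"fingers": 0.8, "x": 0.585, "y": -0.315, "z": -0.058, "wx": 0, "wy": 0, "wz": -87}, {"fingers": 0.8, "x": 0.585, "y": -0.315, "z": -0.058, "wx": 0, "wy": 0, "wz": -87}, {"fingers": 0.8, "x": 0.585, "y": -0.315, "z": -0.058, "wx": 0, "wy": 0, "wz": -87}, {"fingers": 0.8, "x": 0.585, "y": -0.315, "z": -0.058, "wx": 0, "wy": 0, "wz": -87}, {"fingers": 0.8, "x": 0.585, "y": -0.315, "z": -0.058, "wx": 0, "wy": 0, "wz": -87}, {"fingers": 0.8, "x": 0.585, "y": -0.315, "z": -0.058, "wx": 0, "wy": 0, "wz": -87}, {"fingers": 0.8, "x": 0.585, "y": -0.315, "z": -0.058, "wx": 0, "wy": 0, "wz": -87}])

```text
time: 2.62
ee_pos: [0.6312, -0.014, 0.2984]
tcp_rot: [-179.9, -0.0, 107.6]
wrist_force: [-0.1, -0.9, 0.5]
opening: 0.0767
```

```bash
cat >> h.py <<'E'
import cv2
def wpix(k,u,v,z):
    T=k["camera_from_world"];R=T[:3,:3];c=-R.T@T[:3,3]
    dx=(u-k["cx"])/k["fx"];dy=(v-k["cy"])/k["fx"];t=np.hypot(dx,dy)
    ray=R.T@np.array([np.sin(t)*dx/t,np.sin(t)*dy/t,np.cos(t)])
    return c+ray*(z-c[2])/ray[2]
def wproj(k,P):
    T=k["camera_from_world"];p=T[:3,:3]@np.array(P)+T[:3,3]
    t=np.arctan2(np.hypot(p[0],p[1]),p[2]);s=t/np.hypot(p[0],p[1])*k["fx"]
    return k["cx"]+p[0]*s,k["cy"]+p[1]*s
def shot(n):
    o=bot.get_obs();k=bot.get_calibration("wrist");im,d=bot.camera("wrist")
    cv2.imwrite(f"pics/{n}.png",im)
    print(o["time"],o["ee_pos"],o["tcp_rot"],o["opening"],o["q"].round(1))
    return im,d,k
E
python3 - <<'E'
from h import *
im,d,k=shot("wrist2");np.savez("w2.npz",**k)
for q,z in [("dial_hub",.167),("arrow_tip",.167),("long_mark",.148)]:
    for r in bot.place_of(q,"wrist"):
        v,u=r["point"]; print(q,r["confidence"],r["point"],wpix(k,u,v,z).round(4))
E
```

```text
2.6167 [ 0.63123018 -0.01403749  0.29843691] [-1.79861174e+02 -4.79351729e-02  1.07613151e+02] 0.076678920339522 [ -1.3  19.1  33.  104.1   0.   71.1]
dial_hub 0.73 [206.8, 273.6] [ 0.6258 -0.0165  0.167 ]
arrow_tip 0.87 [145.5, 275.2] [0.6117 0.0329 0.167 ]
long_mark 0.9 [164.5, 334.1] [0.6661 0.0313 0.148 ]
```

View pics/wrist2.png

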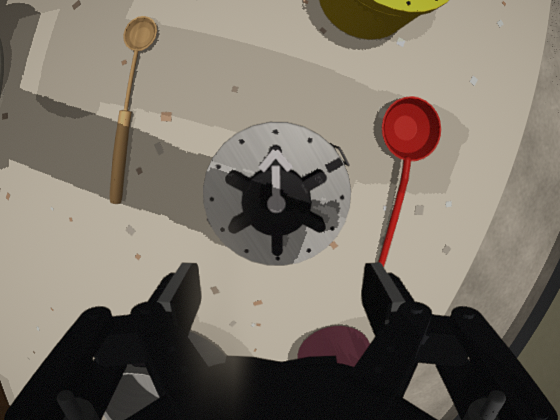

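The wrist view shows the dial hub at (276,204), the arrow up at (275,150) and the long mark at (335,166), which confirms 2 clicks. I'll refine the centre and bearing from the dots on the lid.

```bash
python3 - <<'E'
from h import *
from scipy.optimize import least_squares
k=dict(np.load("w2.npz")); im=cv2.imread("pics/wrist2.png")
g=cv2.cvtColor(im,6)
def pts(p,rad=.059):
    a=np.radians(p[2]+np.arange(12)*30)
    return np.array([wproj(k,(p[0]+rad*np.cos(b),p[1]+rad*np.sin(b),.148)) for b in a])
bh=cv2.morphologyEx(g,cv2.MORPH_BLACKHAT,np.ones((9,9)))
p=np.array([.6275,-.0165,48.5])
for it in range(4):
    obs=[];idx=[]
    for i,(u,v) in enumerate(pts(p)):
        if i==0: continue
        x,y=int(round(u)),int(round(v));r=7 if it==0 else 5
        w=bh[y-r:y+r+1,x-r:x+r+1].astype(float);w[w<.5*w.max()]=0
        if w.max()<25: continue
        yy,xx=np.mgrid[y-r:y+r+1,x-r:x+r+1];obs.append((( w*xx).sum()/w.sum(),(w*yy).sum()/w.sum()));idx.append(i)
    obs=np.array(obs)
    s=least_squares(lambda q:(pts(q)[idx]-obs).ravel(),p,x_scale=[.01,.01,5],loss="soft_l1");p=s.x
    print(p,idx,np.abs(s.fun).round(1).max(),s.cost)
# lug check
o=cv2.resize(im[100:290,180:380],(800,760),interpolation=cv2.INTER_CUBIC)[:600*1]
o=cv2.resize(im[110:280,180:380],(706,600),interpolation=cv2.INTER_CUBIC);S=706/200
for u,v in pts(p): cv2.circle(o,(int((u-180+.5)*S),int((v-110+.5)*S)),6,(0,0,255),1)
for j in range(6):
    b=np.radians(p[2]+60*j)
    for r in (0,.03,.048):
        u,v=wproj(k,(p[0]+r*np.cos(b),p[1]+r*np.sin(b),.167));cv2.circle(o,(int((u-180+.5)*S),int((v-110+.5)*S)),5,(0,255,0),1)
cv2.imwrite("pics/fit2.png",o)
E
```

```text
[ 6.26685643e-01 -1.29315657e-02  4.83518496e+01] [1, 2, 3, 4, 5, 6, 7, 8, 9, 10, 11] 1.9 2.276332347851116
[ 6.26657733e-01 -1.29601980e-02  4.83582071e+01] [1, 2, 3, 4, 5, 6, 7, 8, 9, 10, 11] 1.5 1.0466409744817524
[ 6.26657733e-01 -1.29601980e-02  4.83582071e+01] [1, 2, 3, 4, 5, 6, 7, 8, 9, 10, 11] 1.5 1.0466409744817524
[ 6.26657733e-01 -1.29601980e-02  4.83582071e+01] [1, 2, 3, 4, 5, 6, 7, 8, 9, 10, 11] 1.5 1.0466409744817524
```

View pics/fit2.png

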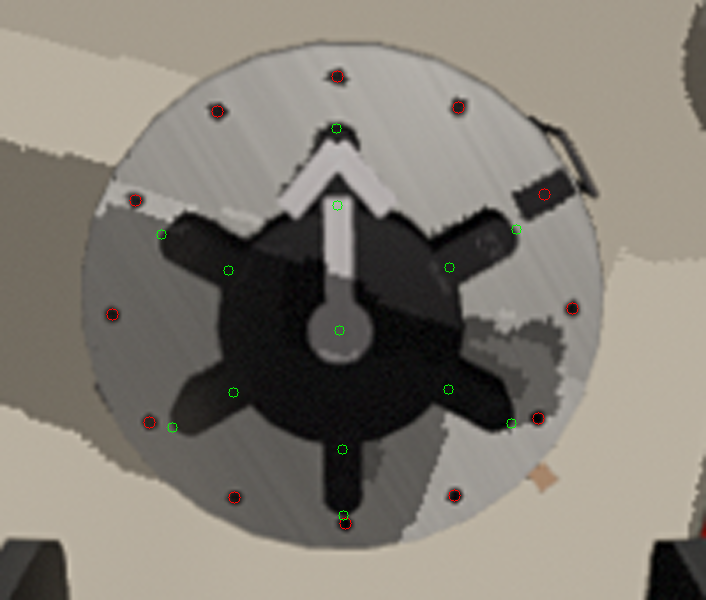

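The dots fit to within about a pixel: centre (0.6267, -0.0130), mark bearing 48.4°. Before descending I'll check the dial's height and the fingertips' position at this opening in the wrist depth, and cross-check the centre in the other cameras.

```bash
python3 - <<'E'
from h import *
im,d=bot.camera("wrist");k=bot.get_calibration("wrist");o=bot.get_obs()
T=k["camera_from_world"];R=T[:3,:3];c=-R.T@T[:3,3]
v,u=np.mgrid[0:420,0:560];dx=(u-k["cx"])/k["fx"];dy=(v-k["cy"])/k["fx"];t=np.hypot(dx,dy)+1e-9
cam=np.stack([np.tan(t)*dx/t*d,np.tan(t)*dy/t*d,d],-1);W=(cam-T[:3,3])@R
np.save("W.npy",W)
print("hub z",np.median(W[195:225,255:300,2]),"lid",np.median(W[240:250,225:245,2]))
# fingers: points in tool frame
from scipy.spatial.transform import Rotation as Ro
Rt=Ro.from_euler("xyz",o["tcp_rot"],degrees=True).as_matrix()
P=(W-o["ee_pos"])@Rt
for nm,sl in [("L",np.s_[255:330,140:205]),("R",np.s_[255:330,355:420])]:
    q=P[sl].reshape(-1,3);m=(np.abs(q[:,2])<.06)&(d[sl].ravel()>0);q=q[m]
    print(nm,len(q),"min",q.min(0).round(4),"max",q.max(0).round(4))
    i=q[:,2]>q[:,2].max()-.004; print(" tip zone",q[i].min(0).round(4),q[i].max(0).round(4))
# cross-check top/scene: project circle lid & centre by depth
for cn in ["top","scene"]:
    im,d=bot.camera(cn);k2=bot.get_calibration(cn);cv2.imwrite(f"pics/{cn}2.png",im)
    T=k2["camera_from_world"];p=T[:3,:3]@np.array([.6267,-.013,.148])+T[:3,3]
    print(cn,"lid centre expected px",k2["fx"]*p[0]/p[2]+k2["cx"],k2["fy"]*p[1]/p[2]+k2["cy"])
E
```

```text
hub z 0.16675610516369155 lid 0.14729188235597868
L 3036 min [-0.0111 -0.052  -0.0597] max [ 0.0182 -0.0274  0.0027]
 tip zone [-0.0111 -0.0384 -0.0013] [ 0.0101 -0.0375  0.0027]
R 2975 min [-0.0112  0.0284 -0.06  ] max [0.0181 0.053  0.0022]
 tip zone [-0.0096  0.0386 -0.0017] [0.0111 0.0438 0.0022]
top lid centre expected px 280.27718958837187 189.37745010946784
scene lid centre expected px 264.01357644043316 212.07542588211243
```

```bash
python3 - <<'E'
from h import *
o=bot.get_obs();print(o["time"],o["ee_pos"],o["tcp_rot"],o["wrist_force"],o["opening"])
d=np.array([.6267,-.013,.20])-o["ee_pos"]
y=np.radians(o["tcp_rot"][2]);x=np.array([np.cos(y),np.sin(y),0]);yy=np.array([np.sin(y),-np.cos(y),0])
print(d@x,d@yy,-d[2])
E
```

```text
2.9667 [ 0.62974182 -0.01682646  0.30116325] [1.79934281e+02 2.45953295e-02 1.07363455e+02] [ 0.21441457 -0.51683973 -0.1722159 ] 0.07716540084004615
0.0045598634905845035 -0.0017612693284711142 0.10116324655187675
```

Emit:
play_rows(targets=[{"fingers": 0.8, "x": 0.004, "y": -0.002, "z": 0.03, "wx": 0, "wy": 0, "wz": -1}, {"fingers": 0.8, "x": 0.004, "y": -0.002, "z": 0.06, "wx": 0, "wy": 0, "wz": -1}, {"fingers": 0.8, "x": 0.004, "y": -0.002, "z": 0.08, "wx": 0, "wy": 0, "wz": -1}, {"fingers": 0.8, "x": 0.004, "y": -0.002, "z": 0.1, "wx": 0, "wy": 0, "wz": -1}, {"fingers": 0.8, "x": 0.004, "y": -0.002, "z": 0.1, "wx": 0, "wy": 0, "wz": -1}, {"fingers": 0.8, "x": 0.004, "y": -0.002, "z": 0.1, "wx": 0, "wy": 0, "wz": -1}, {"fingers": 0.8, "x": 0.004, "y": -0.002, "z": 0.1, "wx": 0, "wy": 0, "wz": -1}])

```text
time: 3.55
ee_pos: [0.6273, -0.013, 0.2021]
tcp_rot: [179.9, 0.0, 108.4]
wrist_force: [-0.9, -0.2, 0.2]
opening: 0.0767
```

```bash
cat > fit.py <<'E'
from h import *
import sys
from scipy.optimize import least_squares
from scipy.spatial.transform import Rotation as Ro
def run(name,p0=(.6267,-.013,48.36)):
    o=bot.get_obs();im,d,k=shot(name)
    g=cv2.cvtColor(im,6);bh=cv2.morphologyEx(g,cv2.MORPH_BLACKHAT,np.ones((15,15)))
    def pts(p,rad=.059):
        a=np.radians(p[2]+np.arange(12)*30)
        return np.array([wproj(k,(p[0]+rad*np.cos(b),p[1]+rad*np.sin(b),.148)) for b in a])
    p=np.array(p0)
    for it in range(4):
        obs=[];idx=[]
        for i,(u,v) in enumerate(pts(p)):
            x,y=int(round(u)),int(round(v));r=10 if it==0 else 7
            if i==0 or y>400 or y<12 or x<12 or x>547: continue
            w=bh[y-r:y+r+1,x-r:x+r+1].astype(float);w[w<.5*w.max()]=0
            if w.max()<25: continue
            yy,xx=np.mgrid[y-r:y+r+1,x-r:x+r+1];obs.append(((w*xx).sum()/w.sum(),(w*yy).sum()/w.sum()));idx.append(i)
        obs=np.array(obs)
        s=least_squares(lambda q:(pts(q)[idx]-obs).ravel(),p,x_scale=[.01,.01,5],loss="soft_l1");p=s.x
    print("fit",p,idx,s.fun.reshape(-1,2).round(1).tolist())
    Rt=Ro.from_euler("xyz",o["tcp_rot"],degrees=True).as_matrix()
    print("axis in tool frame",(Rt.T@(np.array([p[0],p[1],.167])-o["ee_pos"])).round(4))
    f=im.copy()
    for u,v in pts(p): cv2.circle(f,(int(u),int(v)),4,(0,0,255),1)
    for j in range(6):
        b=np.radians(p[2]+60*j)
        for r in (0,.03,.048):
            u,v=wproj(k,(p[0]+r*np.cos(b),p[1]+r*np.sin(b),.167));cv2.circle(f,(int(u),int(v)),3,(0,255,0),1)
    cv2.imwrite(f"pics/{name}_fit.png",cv2.resize(f,(784,588)))
if __name__=="__main__": run(sys.argv[1])
E
python3 fit.py wrist3
```

```text
3.55 [ 0.62734847 -0.01301674  0.20208047] [1.79896800e+02 3.80394771e-02 1.08413346e+02] 0.07674228998466355 [-1.2 15.1 17.2 92.  -0.  70.4]
fit [ 6.26893615e-01 -1.29756274e-02  4.84342968e+01] [1, 2, 3, 4, 5, 6, 7, 8, 9, 10, 11] [[0.1, 0.1], [0.1, -0.1], [-0.1, -0.0], [0.0, 0.1], [0.1, 0.1], [-1.6, -0.4], [0.2, 0.3], [0.5, -1.1], [0.3, 0.0], [0.3, -0.1], [-1.0, 0.5]]
axis in tool frame [ 0.0002 -0.0005  0.0351]
```

View pics/wrist3_fit.png

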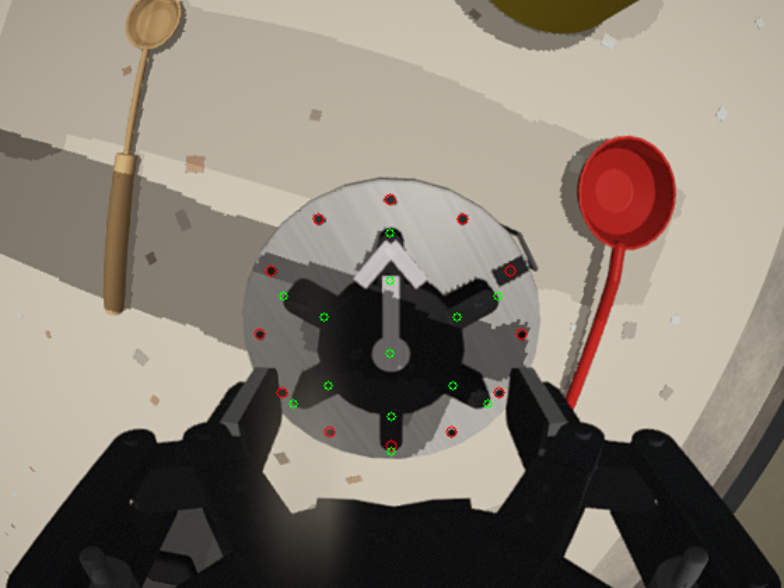

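The axis is within 0.5 mm of the tool centre and the fingers line up with the gaps. I'll lower the tips to about 8 mm above the lid.

Emit:
play_rows(targets=[{"fingers": 0.8, "x": 0, "y": 0, "z": 0.015, "wx": 0, "wy": 0, "wz": 0}, {"fingers": 0.8, "x": 0, "y": 0, "z": 0.024, "wx": 0, "wy": 0, "wz": 0}, {"fingers": 0.8, "x": 0, "y": 0, "z": 0.03, "wx": 0, "wy": 0, "wz": 0}, {"fingers": 0.8, "x": 0, "y": 0, "z": 0.035, "wx": 0, "wy": 0, "wz": 0}, {"fingers": 0.8, "x": 0, "y": 0, "z": 0.039, "wx": 0, "wy": 0, "wz": 0}, {"fingers": 0.8, "x": 0, "y": 0, "z": 0.042, "wx": 0, "wy": 0, "wz": 0}, {"fingers": 0.8, "x": 0, "y": 0, "z": 0.042, "wx": 0, "wy": 0, "wz": 0}, {"fingers": 0.8, "x": 0, "y": 0, "z": 0.042, "wx": 0, "wy": 0, "wz": 0}])

```text
time: 4.27
ee_pos: [0.6272, -0.0127, 0.1584]
tcp_rot: [180.0, 0.0, 108.4]
wrist_force: [-0.3, -0.5, 0.3]
opening: 0.077
```

```bash
python3 fit.py wrist4; python3 -c "
from h import *
print(bot.get_obs()['wrist_force'],bot.get_obs()['ee_pos'])"
```

```text
4.2667 [ 0.62716672 -0.01265987  0.15844761] [1.79994106e+02 3.01337971e-03 1.08443759e+02] 0.07695903285190328 [-1.2 14.8 12.  87.2 -0.  70.4]
fit [ 6.26795621e-01 -1.33263252e-02  4.81669161e+01] [1, 2, 3, 4, 5, 7, 9, 10, 11] [[0.2, 1.1], [0.2, 0.4], [0.0, 0.3], [-0.3, 0.2], [-1.2, -0.9], [-0.4, 0.4], [-0.5, 0.7], [7.2, -5.6], [0.3, -1.5]]
axis in tool frame [-0.0005 -0.0006 -0.0086]
[-0.04558528  0.21667838 -0.7014675 ] [ 0.62723843 -0.01268545  0.15861057]
```

View pics/wrist4_fit.png

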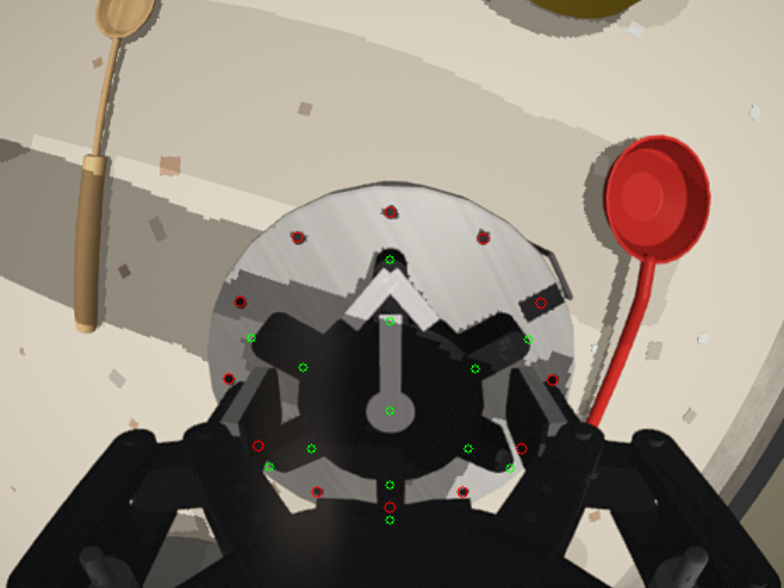

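The fingertips sit in opposite gaps with no contact force. Turning clockwise gently by about one click first.

Emit:
play_rows(targets=[{"fingers": 0.8, "x": 0, "y": 0, "z": 0, "wx": 0, "wy": 0, "wz": 2}, {"fingers": 0.8, "x": 0, "y": 0, "z": 0, "wx": 0, "wy": 0, "wz": 4}, {"fingers": 0.8, "x": 0, "y": 0, "z": 0, "wx": 0, "wy": 0, "wz": 6}, {"fingers": 0.8, "x": 0, "y": 0, "z": 0, "wx": 0, "wy": 0, "wz": 8}, {"fingers": 0.8, "x": 0, "y": 0, "z": 0, "wx": 0, "wy": 0, "wz": 10}, {"fingers": 0.8, "x": 0, "y": 0, "z": 0, "wx": 0, "wy": 0, "wz": 12}, {"fingers": 0.8, "x": 0, "y": 0, "z": 0, "wx": 0, "wy": 0, "wz": 14}, {"fingers": 0.8, "x": 0, "y": 0, "z": 0, "wx": 0, "wy": 0, "wz": 16}, {"fingers": 0.8, "x": 0, "y": 0, "z": 0, "wx": 0, "wy": 0, "wz": 18}, {"fingers": 0.8, "x": 0, "y": 0, "z": 0, "wx": 0, "wy": 0, "wz": 20}, {"fingers": 0.8, "x": 0, "y": 0, "z": 0, "wx": 0, "wy": 0, "wz": 22}, {"fingers": 0.8, "x": 0, "y": 0, "z": 0, "wx": 0, "wy": 0, "wz": 24}, {"fingers": 0.8, "x": 0, "y": 0, "z": 0, "wx": 0, "wy": 0, "wz": 26}, {"fingers": 0.8, "x": 0, "y": 0, "z": 0, "wx": 0, "wy": 0, "wz": 28}, {"fingers": 0.8, "x": 0, "y": 0, "z": 0, "wx": 0, "wy": 0, "wz": 30}, {"fingers": 0.8, "x": 0, "y": 0, "z": 0, "wx": 0, "wy": 0, "wz": 30}, {"fingers": 0.8, "x": 0, "y": 0, "z": 0, "wx": 0, "wy": 0, "wz": 30}])

```text
time: 5.73
ee_pos: [0.6273, -0.0127, 0.1586]
tcp_rot: [180.0, -0.0, 78.5]
wrist_force: [-0.9, 0.3, 0.9]
opening: 0.0767
```

```bash
python3 fit.py wrist5; python3 -c "
from h import *
print(bot.get_obs()['wrist_force'],bot.get_obs()['torque'])"
```

```text
5.7333 [ 0.62725733 -0.01265351  0.15862472] [ 1.79974530e+02 -4.67286029e-03  7.85039422e+01] 0.07672595208685924 [ -1.2  14.8  12.   87.2   0.  100.3]
fit [ 6.26796747e-01 -1.33987988e-02  4.83869381e+01] [1, 2, 3, 4, 5, 6, 8, 9, 10, 11] [[0.1, 1.2], [0.0, 0.6], [-0.1, 0.7], [-1.4, -1.6], [-6.8, -6.6], [-0.1, 0.7], [0.1, 0.7], [7.2, -5.9], [0.8, -1.6], [0.1, 0.8]]
axis in tool frame [-0.0008 -0.0003 -0.0084]
[ 0.18418291  0.34421961 -0.71420565] [ 0.02682258  0.02333638 -0.00962675]
```

View pics/wrist5_fit.png

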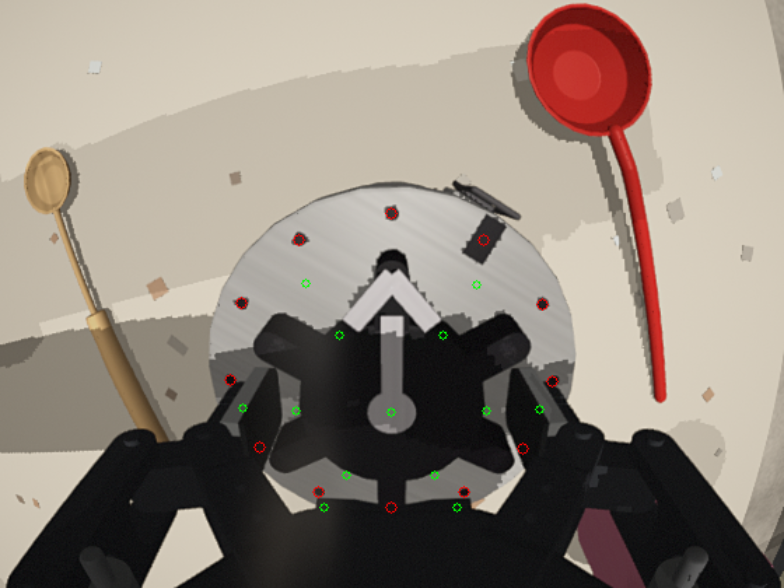

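The dial advanced exactly one click, the canister is unmoved and no force registered. The arrow now sits one mark before the long bar. Repeating for the last click, with the same 30° sweep.

Emit:
play_rows(targets=[{"fingers": 0.8, "x": 0, "y": 0, "z": 0, "wx": 0, "wy": 0, "wz": 2}, {"fingers": 0.8, "x": 0, "y": 0, "z": 0, "wx": 0, "wy": 0, "wz": 4}, {"fingers": 0.8, "x": 0, "y": 0, "z": 0, "wx": 0, "wy": 0, "wz": 6}, {"fingers": 0.8, "x": 0, "y": 0, "z": 0, "wx": 0, "wy": 0, "wz": 8}, {"fingers": 0.8, "x": 0, "y": 0, "z": 0, "wx": 0, "wy": 0, "wz": 10}, {"fingers": 0.8, "x": 0, "y": 0, "z": 0, "wx": 0, "wy": 0, "wz": 12}, {"fingers": 0.8, "x": 0, "y": 0, "z": 0, "wx": 0, "wy": 0, "wz": 14}, {"fingers": 0.8, "x": 0, "y": 0, "z": 0, "wx": 0, "wy": 0, "wz": 16}, {"fingers": 0.8, "x": 0, "y": 0, "z": 0, "wx": 0, "wy": 0, "wz": 18}, {"fingers": 0.8, "x": 0, "y": 0, "z": 0, "wx": 0, "wy": 0, "wz": 20}, {"fingers": 0.8, "x": 0, "y": 0, "z": 0, "wx": 0, "wy": 0, "wz": 22}, {"fingers": 0.8, "x": 0, "y": 0, "z": 0, "wx": 0, "wy": 0, "wz": 24}, {"fingers": 0.8, "x": 0, "y": 0, "z": 0, "wx": 0, "wy": 0, "wz": 26}, {"fingers": 0.8, "x": 0, "y": 0, "z": 0, "wx": 0, "wy": 0, "wz": 28}, {"fingers": 0.8, "x": 0, "y": 0, "z": 0, "wx": 0, "wy": 0, "wz": 30}, {"fingers": 0.8, "x": 0, "y": 0, "z": 0, "wx": 0, "wy": 0, "wz": 30}, {"fingers": 0.8, "x": 0, "y": 0, "z": 0, "wx": 0, "wy": 0, "wz": 30}])

```text
time: 7.2
ee_pos: [0.6272, -0.0127, 0.1584]
tcp_rot: [180.0, -0.0, 48.5]
wrist_force: [-0.5, 0.2, 0.2]
opening: 0.0765
```

```bash
python3 fit.py wrist6; python3 -c "
from h import *
print(bot.get_obs()['wrist_force'],bot.get_obs()['torque'])"
```

```text
7.2 [ 0.62716584 -0.01265831  0.15838113] [ 1.79995292e+02 -5.04754312e-03  4.85407575e+01] 0.07651080077057663 [ -1.2  14.8  12.   87.2   0.  130.3]
fit [ 6.26844827e-01 -1.32759114e-02  4.85991813e+01] [1, 2, 3, 4, 5, 7, 8, 9, 10, 11] [[0.2, 0.8], [-0.1, 0.8], [-1.0, -1.6], [-6.5, -5.6], [0.5, 0.4], [0.5, 0.2], [7.0, -6.6], [-0.1, 0.8], [-0.1, -0.0], [0.1, 0.2]]
axis in tool frame [-0.0007  0.0002 -0.0086]
[ 0.29061947  0.0157784  -0.68356918] [-0.01678965 -0.00011989 -0.01828394]
```

View pics/wrist6_fit.png

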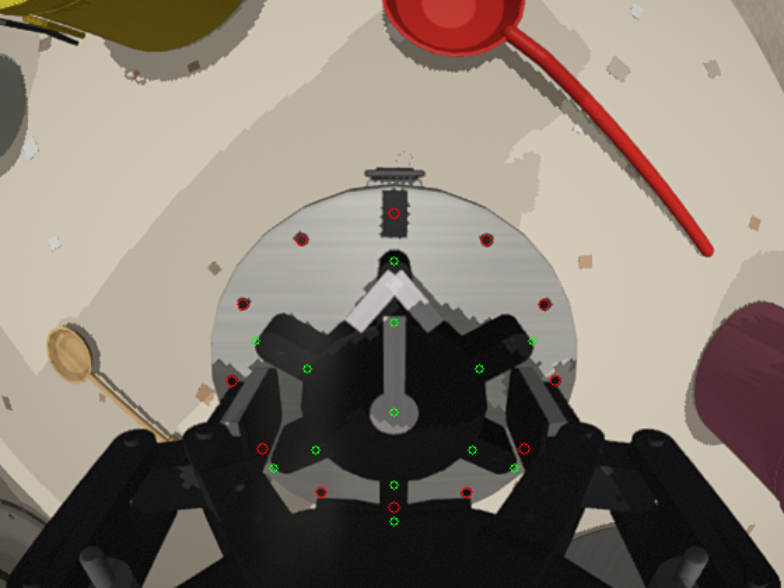

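The arrow now points at the long bar, and the fingers stand mid-gap on both sides. Lifting straight up and clear.

Emit:
play_rows(targets=[{"fingers": 0.8, "x": 0, "y": 0, "z": -0.005, "wx": 0, "wy": 0, "wz": 0}, {"fingers": 0.8, "x": 0, "y": 0, "z": -0.012, "wx": 0, "wy": 0, "wz": 0}, {"fingers": 0.8, "x": 0, "y": 0, "z": -0.022, "wx": 0, "wy": 0, "wz": 0}, {"fingers": 0.8, "x": 0, "y": 0, "z": -0.04, "wx": 0, "wy": 0, "wz": 0}, {"fingers": 0.8, "x": 0, "y": 0, "z": -0.065, "wx": 0, "wy": 0, "wz": 0}, {"fingers": 0.8, "x": 0, "y": 0, "z": -0.09, "wx": 0, "wy": 0, "wz": 0}, {"fingers": 0.8, "x": 0, "y": 0, "z": -0.11, "wx": 0, "wy": 0, "wz": 0}, {"fingers": 0.8, "x": 0, "y": 0, "z": -0.12, "wx": 0, "wy": 0, "wz": 0}, {"fingers": 0.8, "x": 0, "y": 0, "z": -0.12, "wx": 0, "wy": 0, "wz": 0}, {"fingers": 0.8, "x": 0, "y": 0, "z": -0.12, "wx": 0, "wy": 0, "wz": 0}, {"fingers": 0.8, "x": 0, "y": 0, "z": -0.12, "wx": 0, "wy": 0, "wz": 0}, {"fingers": 0.8, "x": 0, "y": 0, "z": -0.12, "wx": 0, "wy": 0, "wz": 0}])

```text
time: 8.25
ee_pos: [0.6269, -0.0126, 0.2772]
tcp_rot: [-179.9, 0.1, 48.4]
wrist_force: [-0.2, -0.6, 0.3]
opening: 0.0769
```

```bash
python3 fit.py wrist7; python3 -c "
from h import *
k=bot.get_calibration('wrist');P={}
for q,z in [('dial_hub',.167),('arrow_tip',.167),('long_mark',.148)]:
    for r in bot.place_of(q,'wrist')[:1]:
        v,u=r['point'];P[q]=wpix(k,u,v,z);print(q,r['confidence'],P[q].round(4))
"
```

```text
8.25 [ 0.6268541  -0.01264187  0.27719142] [-1.79929056e+02  6.36206964e-02  4.84469261e+01] 0.0768806339042806 [ -1.2  17.4  28.4 101.1  -0.  130.4]
fit [ 6.26816879e-01 -1.30673437e-02  4.83874973e+01] [1, 2, 3, 4, 5, 6, 7, 8, 9, 10, 11] [[0.3, 0.1], [-0.3, 0.2], [1.0, -2.1], [-2.3, 0.3], [-0.1, 0.0], [0.1, 4.3], [0.1, 0.0], [1.2, 0.1], [-0.8, -0.9], [-0.3, 0.0], [0.1, 0.0]]
axis in tool frame [-0.0002  0.0004  0.1102]
dial_hub 0.82 [ 0.806  -0.2754  0.167 ]
arrow_tip 0.96 [0.658  0.0237 0.167 ]
long_mark 0.93 [0.6667 0.0319 0.148 ]
```

View pics/wrist7_fit.png

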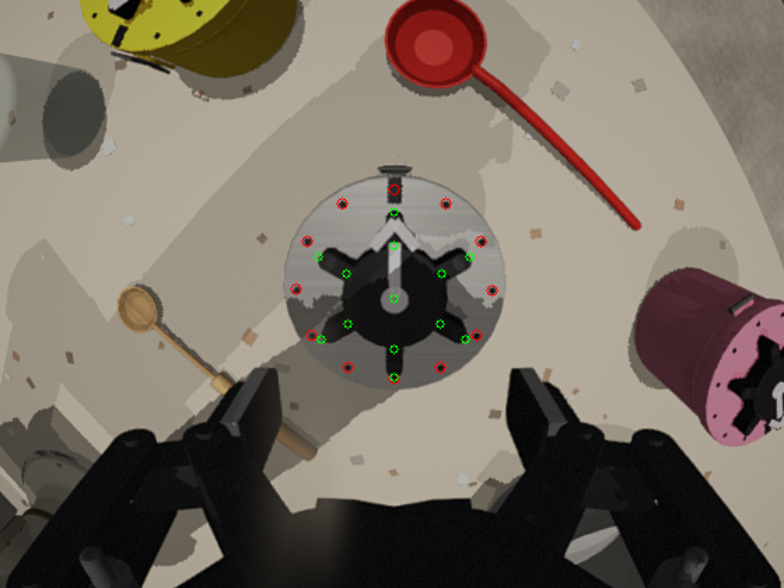

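The arrow sits on the long mark and the canister hasn't moved (0.1 mm). Handing in.

```bash
python3 -c "
from workcell import bot
print(bot.job_done())"
```

```text
the job is handed in; nothing more can be done
None
```

The steel canister's month dial now points at the long January mark, and the job is handed in after about 8.5 s of the 51 s.

I set both fingertips in opposite gaps between the lugs and turned the tool clockwise about the canister's axis. That moved the dial two clicks without pushing the canister sideways. I then lifted straight off with the fingers clear of the lugs.

**Last checks, from the wrist picture after lifting:**
- **Dial:** the lugs and arrow line up with the pose expected at the long mark. The arrow bears about 49.7° and the mark 48.4°, a gap within the detection error.
- **Canister:** its fitted centre is within about 0.2 mm of where it was before the turn.
- **Forces:** the readings after each move stayed at noise level, about 1 N.
- **Bystanders:** I never reached for the cooker, jar, spoon or ladle. The spoon and ladle still looked undisturbed in the wrist views; I did not check the cooker or jar closely afterwards.

**What disagreed:**
- In the last picture the network's top "dial_hub" hit was the pink look-alike canister, so I ignored it and relied on the fit to the lid's dots.
- In that same picture, a few dots near the lug ends fitted 2 to 4 pixels off.
- My first two move calls were refused because rows were missing fields, so nothing moved.

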